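# Change a row of hand tools over to the other rest in reverse order

### The arm

A 6-joint arm with a two-finger parallel gripper is mounted at the origin on a cart in front of the work surface, level with it; the furniture and walls round the work are solid. World frame = base frame: x ahead of the robot, y to its left, z up, the work surface at z = 0. Lengths are in m, angles in rad, forces in N, time in s.
With the tool pointing down it reaches from about 0.25 to 0.725 m from the base axis. Payload 4 kg.
Tool frame: the origin (TCP) lies between the finger pads; the fingertips stand 25 mm ahead of it and the grasp point (between the pads) lies 6 mm ahead of it; z points along the fingers, y is the line along which they close (so a half turn about z gives the same grasp; the last joint's range is limited). The gripper opens to 85 mm and grips with 20 to 120 N. Pads are 22 mm wide; open, the fingers measure 114 mm over their backs; the gripper's body (76 mm by 85 mm) begins 54 mm behind the grasp point. The pads swing forward as they close: fully open they stand 13 mm farther back than shut.
Start: joints at [-1.286, 0.241, 0.005, 1.335, 0, 1.571], TCP at [0.14, -0.48, 0.231] pointing down, gripper open.
Joint ranges: [-2.72, 2.72], [-1.05, 1.87], [-1.09, 1.28], [-1.99, 2.15], [-1.42, 1.44], [-3.14, 3.14]. Speed limits (rad/s): [2.79, 2.79, 3.14, 3.14, 3.14, 3.14].

### API

Orientations are given as a unit quaternion [x, y, z, w].
In Python, from workcell import bot gives the robot as it stands. The module is installed in compiled form; this text tells all that it offers.
- The arm moves only by the shell command python3 -m pendant 'ROWS'. ROWS is JSON, one flat list of numbers, 7 for each row, row after row: the shift along the tool's x, y, z normalised to -1 to 1, where 1 is 0.5 m, then the turn, a rotation vector about the tool's x, y, z normalised to -1 to 1, where 1 is 180 degrees, then the opening, from 0 (shut) to 1 (fully open). In form: [tx, ty, tz, ax, ay, az, fingers, tx, ty, tz, ax, ay, az, fingers, ...]. A call has exactly 10 rows; each row is the pose to reach, as a shift and turn from the pose commanded when the call began, along the tool's axes at that moment, turning the shorter way round; what a row does not reach only later rows make up. A row lasts 1/12 s, in which the tool goes at most 41.7 mm and 7.16 degrees, less where a joint would pass 70% of its speed; a pose out of reach is approached as far as the arm can. A call with a number of a shift or a turn outside -1 to 1 is refused whole. A call with a gripper value outside its range is refused whole. The fingers move at their own pace and stop on an object; the grip force is fixed at half the most. Time passes only in rows, so rows that repeat a pose let the fingers close, or fill a call up. It gives the time, the measured TCP pose, the force, the opening and the grip force at its end, in the units of the state.
- bot.get_obs(): the state, without advancing time (a new reading comes with each control period).
- bot.camera(name): name is "scene" or "top" or "wrist"; returns a dict with "pixels" (384x512x3 uint8, red, green, blue), "mtx" (3x3 intrinsics, pixels), "k1" (the pictures are not rectified: a ray, as slopes to the right and down, at radius r is drawn at 1 + k1 r^2 times it, then the intrinsics apply), "cam_to_world" (4x4, takes a point from camera to world coordinates); the wrist camera has in their place "hand_eye" (4x4, takes a point from camera to tool coordinates, whose origin is the TCP and whose axes are the flange's). Camera axes: x right, y up, looking along -z (the intrinsics and any distortion apply to the point x, -y, -z); pixel columns grow to the right and rows downward; lengths in m; the calibration is good to about 2 mm. A picture is of the moment at which its call begins: read the wrist's pose just before it. There is no depth.
- bot.job_done(): hands the job in; it is judged then, once.
The state is a dict: "clock": time; "joint_pos": joint angles; "joint_vel": joint speeds; "tau": joint torques, N m; "eef_pos": TCP position; "tool_rot": TCP orientation; "ft_force": force on the tool from outside, world axes, zero at the start; "ft_torque": the same for the moment, N m; "grip_width": finger opening in m; "grasp_force": force on a finger pad.
Only numpy, scipy, OpenCV 4.12 (cv2) and the standard library are available. Lean on these libraries where they do the work, as an engineer would, in place of code of your own. Each camera call takes 0.05 s, during which the arm holds its last target. There are 200 camera calls.

### The job

Three hand tools lie side by side across the notched rails of one wooden tool rest; move all three to the empty rest in reverse order: the tool at the left end of the full rest goes to the right end of the other one, the middle tool to its middle, the tool at the right end to its left end. Each shall lie straight and level across both rails in its own pair of notches with its middle over the gap, and be let go; leave the tin, the pliers and the roll of tape where they are.

Things in the scene. Friction and masses are not known exactly. Their poses are not given: they have to be found in the camera images.
- rest_full: fixed wooden rest that holds the three tools at the start (left or right one of two). Two rails 244 mm long, 20 mm thick, along its y; centre lines at x = -50 and +50 mm, free gap 80 mm between. Three notches in each at y = -80, 0, +80 mm, 44 mm wide, floor at z = 50 mm, teeth up to 66 mm. Battens 16 mm high below the ends only. Origin: centre, at bench height; x away from robot, y left.
- rest_empty: the fixed wooden rest that is empty at the start, of exactly the same build, sizes and axes as rest_full (notches at y = -80, 0, +80 mm, floor at z = 50 mm). It stands beside rest_full, nearly parallel, 275 to 295 mm from centre to centre.
- chisel_mid (a point): wood chisel with an amber handle, 237 mm long, 0.15 kg; it lies with its handle towards the robot. Listed point: in the fore part of the handle, 17 mm above the underside, half-way between the rails at the start; the handle, 28 mm wide and 34 mm high, is gripped across here. y axis towards the handle's end (98 mm away; blade tip 139 mm the other way), z up.
- big_spanner_mid (a point): the longer combination spanner, bright steel, 219 mm long, heads 36 mm wide, 0.10 kg. Listed point: on its straight shank, 20 mm from the spanner's middle towards the closed ring end, which lies towards the robot; the shank is 14 mm wide and 7 mm thick; the point is 3.5 mm above its underside, half-way between the rails at the start. y axis along the spanner towards the ring end, z up.
- small_spanner_mid (a point): the shorter combination spanner, bright steel, 172 mm long, heads 26 mm wide, 0.08 kg. Listed point: on its straight shank, 20 mm from the spanner's middle towards the closed ring end, which lies towards the robot; the shank is 11 mm wide and 5 mm thick; the point is 2.5 mm above its underside, half-way between the rails at the start. y axis along the spanner towards the ring end, z up.
- tin: open round galvanised tin of nails, 76 mm across and 51 mm high, standing on the bench; a bystander. Origin at the centre of its underside.
- pliers: pair of pliers with red grips lying flat on the bench, 174 mm long, 59 mm wide, 14 mm high; a bystander. Origin at the middle of its underside, y axis along its length.
- tape: roll of black tape lying flat on the bench, 62 mm across, 19 mm high; a bystander. Origin at the centre of its underside.

How it is judged:
By the outcome, as a careful person would: the job done as asked, in the order asked, and still so for the second after the job is handed in, with the robot touching nothing.
It also fails if it takes over 128 s, if anything falls off the work surface, if the arm or the gripper's body presses on something with over 40 N, if the wrist force passes 120 N, or if a joint passes its speed limit or range.

## Working session

There is one attempt and no reset: what is moved stays moved. The work goes in short steps, Python scripts to look and compute and a shell command to move; the robot and the scene stay as the last step left them, time stands still between calls to the robot, and variables do not carry over. Pictures are saved under pics/ and viewed, at most 14 in all, crops included, and the job is handed in when it is done.

```bash
mkdir -p pics
cat > h.py <<'E'
import numpy as np, cv2
from workcell import bot
from scipy.spatial.transform import Rotation as R
def snap(name, f):
    o=bot.get_obs(); c=bot.camera(name)
    T=np.array(c["cam_to_world"]) if "cam_to_world" in c else None
    if T is None:
        W=np.eye(4);W[:3,:3]=R.from_quat(o["tool_rot"]).as_matrix();W[:3,3]=o["eef_pos"];T=W@np.array(c["hand_eye"])
    cv2.imwrite(f"pics/{f}.png",cv2.cvtColor(c["pixels"],cv2.COLOR_RGB2BGR))
    np.savez(f"pics/{f}.npz",K=c["mtx"],k1=c["k1"],T=T); return c,T
def load(f):
    d=np.load(f"pics/{f}.npz"); return d["K"],float(d["k1"]),d["T"]
def ray(f,uv):
    K,k1,T=load(f); 
    p=cv2.undistortPoints(np.array(uv,float).reshape(-1,1,2),K,np.array([k1,0,0,0,0.])).reshape(-1,2)
    d=np.c_[p[:,0],-p[:,1],-np.ones(len(p))]@T[:3,:3].T
    return T[:3,3],d
def atz(f,uv,z):
    o,d=ray(f,uv); z=np.broadcast_to(z,len(d)); return o+d*((z-o[2])/d[:,2])[:,None]
def proj(f,P):
    K,k1,T=load(f); q=(np.array(P,float).reshape(-1,3)-T[:3,3])@T[:3,:3]; q=q*[1,-1,-1]
    return cv2.projectPoints(q,np.zeros(3),np.zeros(3),K,np.array([k1,0,0,0,0.]))[0].reshape(-1,2)
E
python3 - <<'E'
from h import *
for n in ("top","scene"): 
    c,T=snap(n,n+"0"); print(n,c["mtx"],c["k1"],T.round(3))
o=bot.get_obs(); print({k:np.round(v,3).tolist() for k,v in o.items()})
a=[cv2.imread(f"pics/{n}0.png") for n in ("top","scene")]
cv2.imwrite("pics/top0b.png",cv2.resize(a[0],(800,600),interpolation=cv2.INTER_CUBIC))
E
```

```text
top [[411.91934222   0.         259.05453549]
 [  0.         411.91934222 191.26395891]
 [  0.           0.           1.        ]] -0.0445812239058377 [[-0.019  0.995 -0.099  0.392]
 [-1.    -0.021 -0.023  0.144]
 [-0.025  0.099  0.995  1.108]
 [ 0.     0.     0.     1.   ]]
scene [[353.51780588   0.         253.91818796]
 [  0.         353.51780588 190.87598749]
 [  0.           0.           1.        ]] 0.02072534146438613 [[-0.644  0.393 -0.656 -0.033]
 [-0.764 -0.31   0.565  0.64 ]
 [ 0.019  0.866  0.5    0.505]
 [ 0.     0.     0.     1.   ]]
{'clock': 0.1, 'joint_pos': [-1.286, 0.241, 0.004, 1.335, 0.0, 1.571], 'joint_vel': [-0.0, -0.003, 0.002, 0.0, 0.001, -0.001], 'tau': [-0.001, -37.314, 25.301, 0.011, -0.0, -0.0], 'eef_pos': [0.14, -0.479, 0.23], 'tool_rot': [0.99, 0.142, -0.0, -0.001], 'ft_force': [-0.603, 0.331, 0.08], 'ft_torque': [0.047, -0.019, 0.011], 'grasp_force': 0.0, 'grip_width': 0.085}
```

View pics/top0b.png

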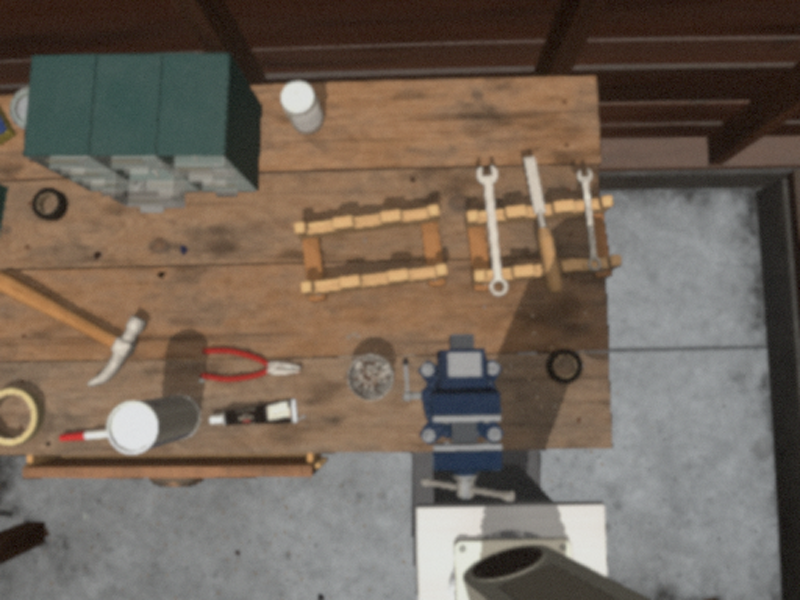

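View pics/scene0.png

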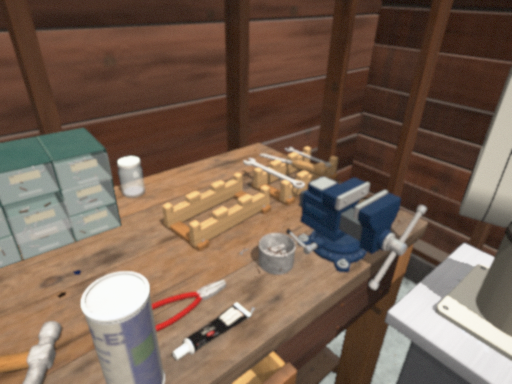

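Full rest is the right one: big spanner left, chisel middle, small spanner right (800x600 view: ring (499,287), handle end (556,290), ring (597,265)). The empty rest is at (370,250); the vise, a tall solid, is at (465,400).

Run:
```python
from h import *
s=1/1.5625
def P(uv,z): return atz("top0",np.array(uv)*s,z)
for n,c in (("empty",[(295,227),(440,210),(302,287),(446,269)]),("full",[(468,214),(612,200),(473,276),(619,262)])):
    p=P(c,.066); print(n,p.round(3).tolist(),"c",p.mean(0).round(3)); d=(p[0]+p[2]-p[1]-p[3])/2; print(np.linalg.norm(d),np.degrees(np.arctan2(-d[0],d[1])), np.linalg.norm((p[0]+p[1]-p[2]-p[3])/2))
for n,c,z in (("big",[(499,287),(487,172)],.055),("chisel",[(556,289),(530,157)],.06),("small",[(597,266),(585,173)],.053),("vise",[(420,350),(500,350),(465,335),(410,395),(500,470)],.12)):
    p=P(c,z);print(n,p.round(3).tolist(),np.linalg.norm(p[0]-p[1]))
im=cv2.imread("pics/top0.png")[85:205,180:405]
cv2.imwrite("pics/crop.png",cv2.resize(im,None,fx=3.5,fy=3.5,interpolation=cv2.INTER_CUBIC))
```

```text
empty [[0.619, 0.348, 0.066], [0.642, 0.108, 0.066], [0.519, 0.337, 0.066], [0.543, 0.1, 0.066]] c [0.581 0.223 0.066]
0.23959712279768017 5.639812439723232 0.09986237006254982
full [[0.634, 0.062, 0.066], [0.652, -0.176, 0.066], [0.531, 0.057, 0.066], [0.549, -0.182, 0.066]] c [ 0.591 -0.06   0.066]
0.23907931703729754 4.348604165392774 0.10348558807924259
big [[0.513, 0.014, 0.055], [0.708, 0.027, 0.055]] 0.19492007710436174
chisel [[0.507, -0.079, 0.06], [0.73, -0.045, 0.06]] 0.2254334809146787
small [[0.545, -0.149, 0.053], [0.703, -0.137, 0.053]] 0.1584072676301493
vise [[0.411, 0.145, 0.12], [0.409, 0.023, 0.12], [0.433, 0.076, 0.12], [0.343, 0.162, 0.12], [0.229, 0.029, 0.12]] 0.12219728972906868
```

View pics/crop.png

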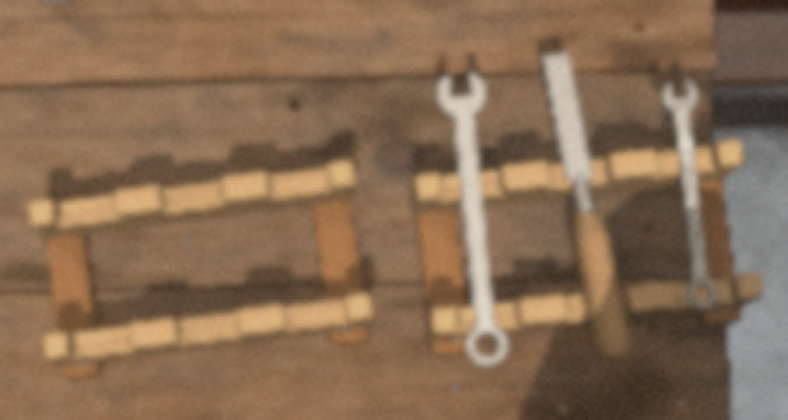

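```bash
cat >> h.py <<'E'
def row(x,y,z,yaw):
    """row numbers to bring TCP to x,y,z with tool x at yaw (deg), z down"""
    o=bot.get_obs(); M=R.from_quat(o["tool_rot"])
    t=M.inv().apply(np.array([x,y,z])-o["eef_pos"])
    G=R.from_matrix(np.c_[[np.cos(np.radians(yaw)),np.sin(np.radians(yaw)),0],[np.sin(np.radians(yaw)),-np.cos(np.radians(yaw)),0],[0,0,-1]])
    a=(M.inv()*G).as_rotvec()
    print("row",(t/.5).round(4).tolist(),(a/np.pi).round(4).tolist())
E
python3 -c "
from h import *
row(.53,-.06,.32,4.3); print(np.array(bot.camera('wrist')['hand_eye']).round(3))"
```

```text
row [0.9836, -0.5862, -0.1781] [-0.0006, 0.0001, 0.0668]
[[ 0.     0.954  0.299  0.075]
 [ 1.    -0.     0.     0.   ]
 [ 0.     0.299 -0.954 -0.143]
 [ 0.     0.     0.     1.   ]]
```

```bash
python3 -m pendant '[0.1,-0.06,-0.18,0,0,0.02,1, 0.2,-0.12,-0.18,0,0,0.04,1, 0.28,-0.17,-0.18,0,0,0.067,1, 0.35,-0.21,-0.18,0,0,0.067,1, 0.42,-0.25,-0.18,0,0,0.067,1, 0.49,-0.29,-0.18,0,0,0.067,1, 0.56,-0.33,-0.18,0,0,0.067,1, 0.63,-0.37,-0.18,0,0,0.067,1, 0.7,-0.42,-0.18,0,0,0.067,1, 0.7,-0.42,-0.18,0,0,0.067,1]'
python3 -c "
from h import *
row(.56,-.06,.32,4.3)"
```

```text
clock: 0.98
eef_pos: [0.4053, -0.1929, 0.3209]
tool_rot: [0.999, 0.037, 0.0, 0.0]
ft_force: [0.5, -0.6, -0.9]
grip_width: 0.0854
grasp_force: 0.0
row [0.3283, -0.242, 0.0018] [0.0, -0.0, -0.0003]
```

```bash
python3 -m pendant '[0.07,-0.05,0,0,0,0,1, 0.13,-0.1,0,0,0,0,1, 0.2,-0.15,0,0,0,0,1, 0.26,-0.2,0,0,0,0,1, 0.328,-0.242,0,0,0,0,1, 0.328,-0.242,0,0,0,0,1, 0.328,-0.242,0,0,0,0,1, 0.328,-0.242,0,0,0,0,1, 0.328,-0.242,0,0,0,0,1, 0.328,-0.242,0,0,0,0,1]'
python3 - <<'E'
from h import *
snap("wrist","w1"); print(bot.get_obs()["eef_pos"])
a=cv2.imread("pics/w1.png"); cv2.imwrite("pics/w1b.png",cv2.resize(a,(800,600),interpolation=cv2.INTER_CUBIC))
E
```

```text
clock: 1.82
eef_pos: [0.5581, -0.0628, 0.3216]
tool_rot: [0.999, 0.036, 0.0, 0.0]
ft_force: [0.3, 0.1, 0.9]
grip_width: 0.0853
grasp_force: 0.0
[ 0.55820725 -0.06288264  0.32168797]
```

View pics/w1b.png

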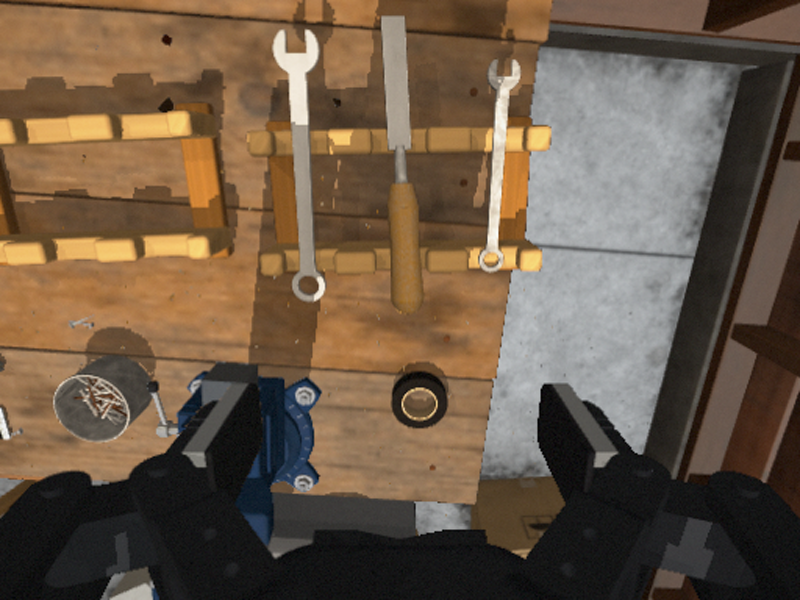

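Wrist view (800x600): big spanner ring (309,286), shank up to (295,75); chisel handle end (406,312), ferrule (402,183), tip (393,16); small spanner ring (490,260), fork (505,68); rail ends (247,142),(551,137),(260,262),(541,258).

Run:
```python
from h import *
s=1/1.5625
def P(uv,z): return atz("w1",np.array(uv)*s,z)
def ang(a,b): return np.degrees(np.arctan2(b[1]-a[1],b[0]-a[0])).round(2)
p=P([(248,142),(550,137),(260,262),(541,258)],.066)
print(p.round(3).tolist(),p.mean(0).round(4), ang(p[1],p[0])-90,ang(p[3],p[2])-90, np.linalg.norm(p[0]-p[1]),np.linalg.norm(p[2]-p[3]))
for n,uv,z in (("big",[(309,286),(297,68)],.057),("bigends",[(309,301),(296,28)],.057),("bigshank",[(307,262),(299,100)],.057),("chh",[(406,312),(402,183)],.065),("chb",[(400,150),(394,16)],.06),("sm",[(490,260),(505,75)],.055),("smends",[(490,271),(505,60)],.055),("smshank",[(494,235),(504,100)],.055)):
    q=P(uv,z); print(n,q.round(4).tolist(),ang(q[0],q[1]),np.linalg.norm(q[0]-q[1]).round(4))
q=P([(220,240),(208,120),(190,123),(213,243)],.066); print(q.round(4).tolist())
```

```text
[[0.631, 0.063, 0.066], [0.652, -0.177, 0.066], [0.533, 0.054, 0.066], [0.554, -0.185, 0.066]] [ 0.5924 -0.0612  0.066 ] 5.069999999999993 5.0 0.24062658644416152 0.24076662836166493
big [[0.5119, 0.0137, 0.057], [0.6887, 0.0263, 0.057]] 4.05 0.1772
bigends [[0.4979, 0.0135, 0.057], [0.7168, 0.0274, 0.057]] 3.62 0.2193
bigshank [[0.5337, 0.0159, 0.057], [0.6654, 0.0244, 0.057]] 3.7 0.132
chh [[0.4965, -0.0739, 0.065], [0.6075, -0.0621, 0.065]] 6.09 0.1116
chb [[0.6332, -0.0586, 0.06], [0.7295, -0.047, 0.06]] 6.86 0.0971
sm [[0.5467, -0.1443, 0.055], [0.6958, -0.1371, 0.055]] 2.78 0.1493
smends [[0.5368, -0.1456, 0.055], [0.7065, -0.1356, 0.055]] 3.37 0.17
smshank [[0.5689, -0.1449, 0.055], [0.6775, -0.1388, 0.055]] 3.25 0.1088
[[0.5497, 0.0881, 0.066], [0.645, 0.0941, 0.066], [0.6418, 0.1084, 0.066], [0.5467, 0.0942, 0.066]]
```

```bash
python3 -m pendant '[0,-0.08,0,0,0,0,1, 0,-0.16,0,0,0,0,1, 0,-0.24,0,0,0,0,1, 0,-0.32,0,0,0,0,1, 0,-0.4,0,0,0,0,1, 0,-0.48,0,0,0,0,1, 0.01,-0.53,0,0,0,0,1, 0.01,-0.53,0,0,0,0,1, 0.01,-0.53,0,0,0,0,1, 0.01,-0.53,0,0,0,0,1]'
python3 - <<'E'
from h import *
snap("wrist","w2")
a=cv2.imread("pics/w2.png"); cv2.imwrite("pics/w2b.png",cv2.resize(a,(800,600),interpolation=cv2.INTER_CUBIC))
E
```

```text
clock: 2.7
eef_pos: [0.5589, 0.0873, 0.3207]
tool_rot: [0.997, 0.069, -0.002, -0.016]
ft_force: [0.3, 0.2, -0.5]
grip_width: 0.0853
grasp_force: 0.0
```

View pics/w2b.png

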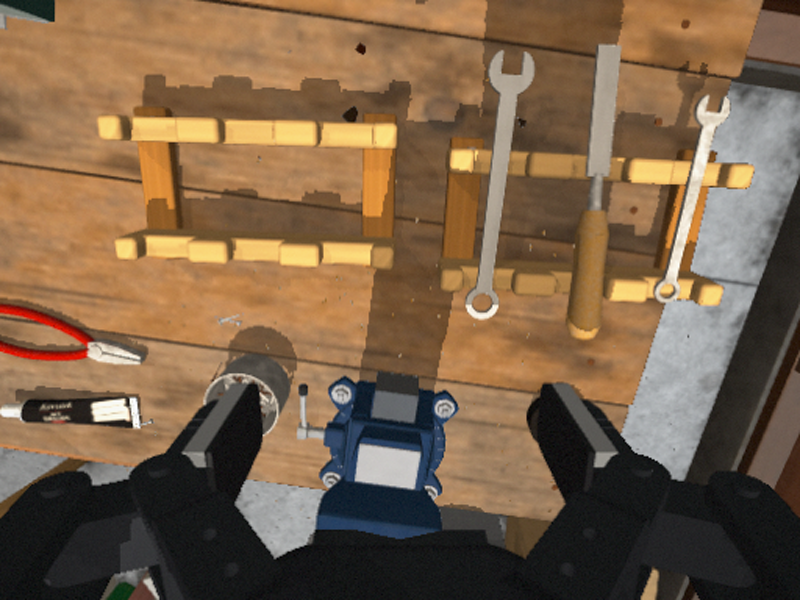

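Both rests visible: empty rest rail-top ends (98,127),(397,134),(115,246),(393,253); full (450,160),(753,176),(442,277),(721,294).

Run:
```python
from h import *
s=1/1.5625
def ang(a,b): return np.degrees(np.arctan2(b[1]-a[1],b[0]-a[0])).round(2)
for c in ([(99,127),(396,134),(116,246),(392,253)],[(451,160),(752,176),(443,276),(721,293)]):
    p=atz("w2",np.array(c)*s,.066)
    print(p.round(3).tolist(),p.mean(0).round(4), ang(p[1],p[0])-90,ang(p[3],p[2])-90, np.linalg.norm(p[0]-p[1]),np.linalg.norm(p[2]-p[3]),np.linalg.norm((p[0]+p[1]-p[2]-p[3])/2))
q=atz("w2",np.array([(482,303),(514,62),(583,340),(609,45),(668,291),(712,105)])*s,[.057,.057,.065,.06,.055,.055]);print(q.round(4).tolist())
o=bot.get_obs();print({k:np.round(o[k],3).tolist() for k in("joint_pos","joint_vel","eef_pos","tool_rot","clock")})
# marching target for big spanner
row(.587,.0192,.12,3.8)
```

```text
[[0.617, 0.349, 0.066], [0.643, 0.11, 0.066], [0.519, 0.338, 0.066], [0.548, 0.1, 0.066]] [0.5818 0.2241 0.066 ] 6.400000000000006 6.790000000000006 0.2404156319889081 0.24002008475110778 0.0968296192112116
[[0.63, 0.063, 0.066], [0.652, -0.176, 0.066], [0.534, 0.054, 0.066], [0.554, -0.184, 0.066]] [ 0.5926 -0.0609  0.066 ] 5.25 4.840000000000003 0.2406050712019482 0.23912340383667913 0.09692746345356323
[[0.5125, 0.0145, 0.057], [0.7085, 0.0269, 0.057], [0.4941, -0.0794, 0.065], [0.7293, -0.0411, 0.06], [0.5472, -0.1456, 0.055], [0.7001, -0.1339, 0.055]]
{'joint_pos': [0.137, 0.364, 0.404, 1.612, 0.033, 3.141], 'joint_vel': [0.002, -0.005, -0.009, 0.001, -0.001, 0.002], 'eef_pos': [0.559, 0.087, 0.321], 'tool_rot': [0.997, 0.069, -0.002, -0.016], 'clock': 2.75}
row [0.0373, 0.1561, 0.3964] [-0.0105, 0.0008, 0.023]
```

Joint 6 is at its limit, so I'll turn the gripper half round (the same grasp), in steps, starting without shift to see which pose counts as commanded.

```bash
python3 -m pendant '[0,0,0,0,0,-0.05,1, 0,0,0,0,0,-0.1,1, 0,0,0,0,0,-0.15,1, 0,0,0,0,0,-0.2,1, 0,0,0,0,0,-0.24,1, 0,0,0,0,0,-0.28,1, 0,0,0,0,0,-0.32,1, 0,0,0,0,0,-0.36,1, 0,0,0,0,0,-0.39,1, 0,0,0,0,0,-0.39,1]'
python3 -c "
from h import *
print(bot.get_obs()['joint_pos'])
row(.587,.0192,.32,80);row(.587,.0192,.32,183.8)"
```

```text
clock: 3.58
eef_pos: [0.5585, 0.0876, 0.3208]
tool_rot: [0.774, 0.633, 0.008, -0.014]
ft_force: [0.1, -0.0, 0.4]
grip_width: 0.0854
grasp_force: 0.0
[0.1378715  0.36278548 0.40311353 1.61246071 0.0328995  1.90960913]
row [-0.1226, 0.0831, -0.0031] [-0.0038, -0.0098, -0.0084]
row [-0.1226, 0.0831, -0.0031] [0.0062, -0.0104, -0.585]
```

```bash
python3 -m pendant '[-0.03,0.02,0,0,0,-0.04,1, -0.06,0.04,0,0,0,-0.08,1, -0.09,0.06,0,0,0,-0.12,1, -0.123,0.083,0,0,0,-0.16,1, -0.123,0.083,0,0,0,-0.2,1, -0.123,0.083,0,0,0,-0.24,1, -0.123,0.083,0,0,0,-0.28,1, -0.123,0.083,0,0,0,-0.32,1, -0.123,0.083,0,0,0,-0.36,1, -0.123,0.083,0,0,0,-0.39,1]'
python3 -c "
from h import *
row(.587,.0192,.16,183.8)"
```

```text
clock: 4.42
eef_pos: [0.5866, 0.0189, 0.3184]
tool_rot: [0.27, 0.963, 0.015, -0.007]
ft_force: [-0.1, 0.3, 0.9]
grip_width: 0.0852
grasp_force: 0.0
row [-0.0073, -0.0068, 0.3166] [0.0097, -0.0044, -0.1951]
```

```bash
python3 -m pendant '[-0.007,-0.007,0.07,0.0097,-0.0044,-0.039,1, -0.007,-0.007,0.14,0.0097,-0.0044,-0.078,1, -0.007,-0.007,0.21,0.0097,-0.0044,-0.117,1, -0.007,-0.007,0.28,0.0097,-0.0044,-0.156,1, -0.007,-0.007,0.317,0.0097,-0.0044,-0.195,1, -0.007,-0.007,0.317,0.0097,-0.0044,-0.195,1, -0.007,-0.007,0.317,0.0097,-0.0044,-0.195,0.7, -0.007,-0.007,0.317,0.0097,-0.0044,-0.195,0.5, -0.007,-0.007,0.317,0.0097,-0.0044,-0.195,0.5, -0.007,-0.007,0.317,0.0097,-0.0044,-0.195,0.5]'
python3 - <<'E'
from h import *
snap("wrist","w3")
a=cv2.imread("pics/w3.png"); cv2.imwrite("pics/w3b.png",cv2.resize(a,(800,600),interpolation=cv2.INTER_CUBIC))
row(.587,.0192,.056,183.8)
print(proj("w3",[[.587,.0192,.057],[.512,.0142,.057]])*1.5625)
E
```

```text
clock: 5.25
eef_pos: [0.5883, 0.0199, 0.1622]
tool_rot: [-0.03, 1.0, 0.0, 0.002]
ft_force: [0.7, -0.5, 0.9]
grip_width: 0.0428
grasp_force: 0.0
row [0.0029, -0.0013, 0.2117] [0.0, 0.0012, -0.0019]
[[399.25347874 294.8878126 ]
 [398.29148844 150.44775275]]
```

View pics/w3b.png

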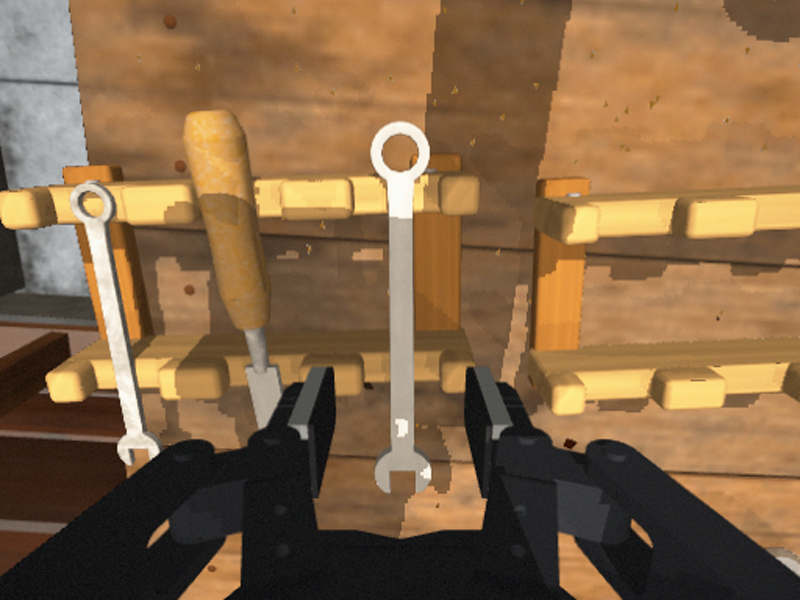

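The spanner is centred between the fingers (ring (400,152) as predicted). Descend and close.

```bash
python3 -m pendant '[0.003,-0.001,0.06,0,0,0,0.5, 0.003,-0.001,0.12,0,0,0,0.5, 0.003,-0.001,0.17,0,0,0,0.5, 0.003,-0.001,0.211,0,0,0,0.5, 0.003,-0.001,0.211,0,0,0,0.5, 0.003,-0.001,0.211,0,0,0,0, 0.003,-0.001,0.211,0,0,0,0, 0.003,-0.001,0.211,0,0,0,0, 0.003,-0.001,0.211,0,0,0,0, 0.003,-0.001,0.211,0,0,0,0]'
```

```text
clock: 6.13
eef_pos: [0.5875, 0.0195, 0.0571]
tool_rot: [-0.031, 1.0, 0.0, 0.003]
ft_force: [1.3, 0.7, 6.8]
grip_width: -0.0002
grasp_force: 3.1
```

Shut empty: look.

Run:
```python
from h import *
print({k:np.round(v,3).tolist() for k,v in bot.get_obs().items()})
snap("wrist","w4")
a=cv2.imread("pics/w4.png"); cv2.imwrite("pics/w4b.png",cv2.resize(a,(800,600),interpolation=cv2.INTER_CUBIC))
```

```text
{'clock': 6.133, 'joint_pos': [0.033, 0.534, -0.033, 0.999, 0.0, -0.028], 'joint_vel': [-0.001, 0.0, -0.001, -0.001, 0.001, 0.001], 'tau': [-0.021, -43.828, 20.001, 0.006, -0.011, 0.0], 'eef_pos': [0.587, 0.019, 0.057], 'tool_rot': [-0.031, 1.0, 0.0, 0.003], 'ft_force': [1.293, 0.702, 6.789], 'ft_torque': [0.017, -0.074, -0.004], 'grasp_force': 3.053, 'grip_width': -0.0}
```

View pics/w4b.png

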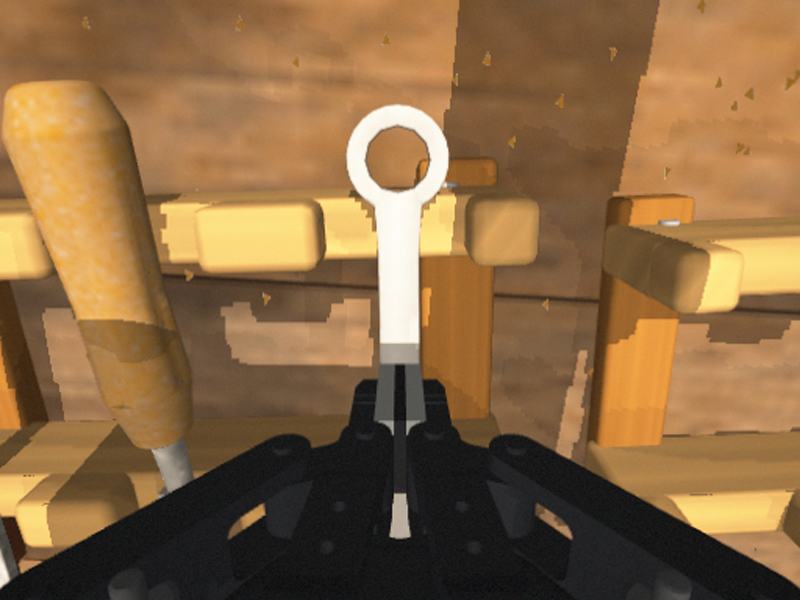

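Run:
```python
from h import *
o=bot.get_obs(); M=R.from_quat(o["tool_rot"]).as_matrix()
for z in (0,.006,.025):
  for x in (-.011,.011):
    print(z,x,(proj("w4",np.array(o["eef_pos"])+M@[x,0,z])*1.5625).round(0))
print((proj("w4",[[.512,.0142,.0535],[.5,.0133,.057]])*1.5625).round(0))
im=cv2.imread("pics/w4.png")[205:345,190:330]
cv2.imwrite("pics/w4c.png",cv2.resize(im,(600,600),interpolation=cv2.INTER_CUBIC))
```

```text
0 -0.011 [[401. 420.]]
0 0.011 [[401. 360.]]
0.006 -0.011 [[401. 410.]]
0.006 0.011 [[401. 353.]]
0.025 -0.011 [[401. 385.]]
0.025 0.011 [[401. 333.]]
[[399. 154.]
 [398. 109.]]
```

View pics/w4c.png

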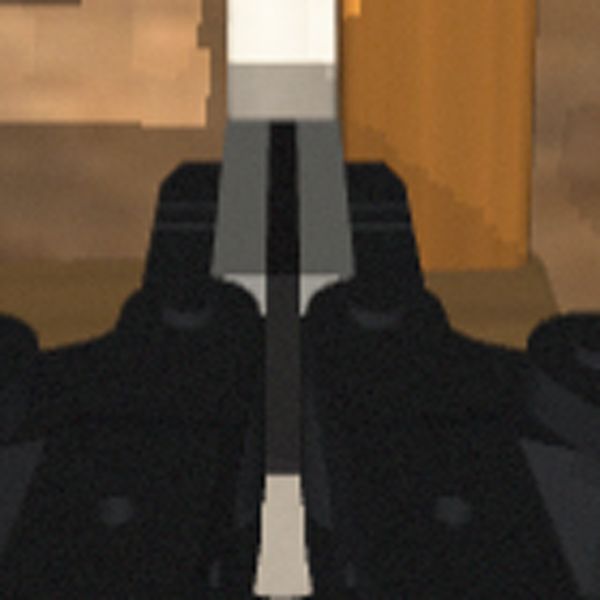

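Fingers closed just on top of the shank (tips act at about TCP height). Open, go about 18 mm lower, close again.

```bash
python3 -m pendant '[0,0,-0.02,0,0,0,0.5, 0,0,-0.02,0,0,0,0.5, 0,0,-0.02,0,0,0,0.5, 0,0,0.01,0,0,0,0.5, 0,0,0.036,0,0,0,0.5, 0,0,0.036,0,0,0,0.5, 0,0,0.036,0,0,0,0, 0,0,0.036,0,0,0,0, 0,0,0.036,0,0,0,0, 0,0,0.036,0,0,0,0]'
```

```text
clock: 7.02
eef_pos: [0.586, 0.0194, 0.0373]
tool_rot: [-0.031, 1.0, 0.0, 0.001]
ft_force: [-0.4, 0.7, 0.4]
grip_width: 0.0124
grasp_force: 58.4
```

```bash
python3 -m pendant '[0,0,-0.04,0,0,0,0, 0,0,-0.08,0,0,0,0, 0,0,-0.12,0,0,0,0, 0,0,-0.16,0,0,0,0, 0,0,-0.2,0,0,0,0, 0,0,-0.2,0,0,0,0, 0,0,-0.2,0,0,0,0, 0,0,-0.2,0,0,0,0, 0,0,-0.2,0,0,0,0, 0,0,-0.2,0,0,0,0]'
python3 - <<'E'
from h import *
row(.5900,.1446,.137,186.4)
E
```

```text
clock: 7.85
eef_pos: [0.5843, 0.0193, 0.1349]
tool_rot: [-0.031, 1.0, 0.0, -0.001]
ft_force: [-0.4, -0.3, -0.3]
grip_width: 0.0127
grasp_force: 58.5
row [-0.0267, 0.2494, -0.0041] [0.0001, -0.0008, -0.016]
```

```bash
python3 -m pendant '[0,0.05,-0.004,0,0,0,0, -0.01,0.1,-0.004,0,0,-0.016,0, -0.02,0.15,-0.004,0,0,-0.016,0, -0.027,0.2,-0.004,0,0,-0.016,0, -0.027,0.249,-0.004,0,0,-0.016,0, -0.027,0.249,-0.004,0,0,-0.016,0, -0.027,0.249,-0.004,0,0,-0.016,0, -0.027,0.249,-0.004,0,0,-0.016,0, -0.027,0.249,-0.004,0,0,-0.016,0, -0.027,0.249,-0.004,0,0,-0.016,0]'
python3 - <<'E'
from h import *
snap("wrist","w5"); row(.5900,.1446,.039,186.4)
a=cv2.imread("pics/w5.png"); cv2.imwrite("pics/w5b.png",cv2.resize(a,(800,600),interpolation=cv2.INTER_CUBIC))
E
```

```text
clock: 8.68
eef_pos: [0.5911, 0.1433, 0.1382]
tool_rot: [-0.055, 0.998, -0.0, -0.0]
ft_force: [0.4, -0.2, -0.1]
grip_width: 0.0119
grasp_force: 58.6
row [0.002, 0.0027, 0.1987] [0.0, -0.0, -0.0005]
```

View pics/w5b.png

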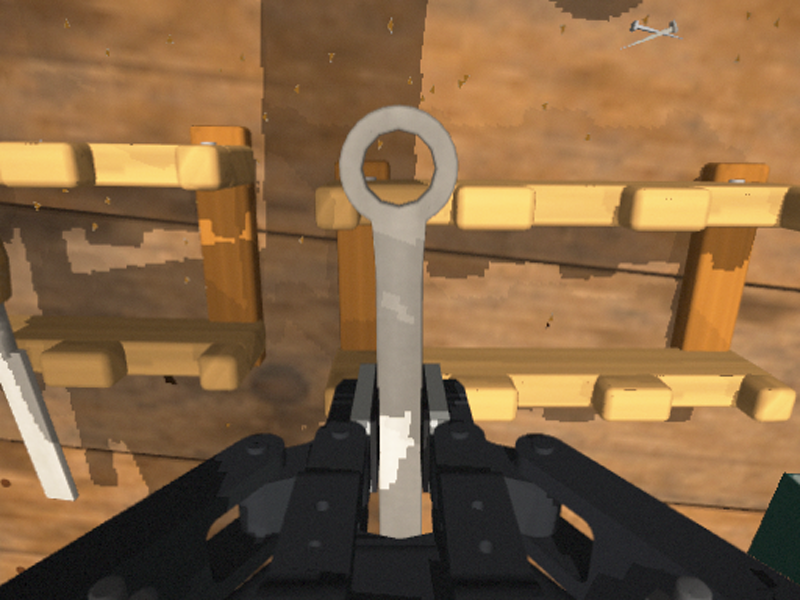

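```bash
python3 -m pendant '[0.002,0.004,0.06,0,0,0,0, 0.002,0.004,0.12,0,0,0,0, 0.002,0.004,0.16,0,0,0,0, 0.002,0.004,0.18,0,0,0,0, 0.002,0.004,0.19,0,0,0,0, 0.002,0.004,0.196,0,0,0,0, 0.002,0.004,0.2,0,0,0,0, 0.002,0.004,0.2,0,0,0,0, 0.002,0.004,0.2,0,0,0,0, 0.002,0.004,0.2,0,0,0,0]'
```

```text
clock: 9.57
eef_pos: [0.5908, 0.1466, 0.0397]
tool_rot: [-0.056, 0.998, 0.0, 0.001]
ft_force: [0.5, 0.2, -1.1]
grip_width: 0.0119
grasp_force: 58.6
```

```bash
python3 -m pendant '[0,0,0.002,0,0,0,0, 0,0,0.004,0,0,0,0, 0,0,0.004,0,0,0,0, 0,0,0.004,0,0,0,0, 0,0,0.004,0,0,0,0.15, 0,0,0.004,0,0,0,0.25, 0,0,0.004,0,0,0,0.4, 0,0,0.004,0,0,0,0.4, 0,0,-0.04,0,0,0,0.45, 0,0,-0.1,0,0,0,0.45]'
python3 - <<'E'
from h import *
row(.594,-.0645,.18,187)
E
```

```text
clock: 10.4
eef_pos: [0.5869, 0.1456, 0.0852]
tool_rot: [-0.056, 0.998, -0.001, -0.004]
ft_force: [0.2, 0.7, -0.4]
grip_width: 0.0383
grasp_force: 0.0
row [0.0342, -0.4193, -0.189] [-0.0003, -0.0026, -0.0033]
```

```bash
python3 -m pendant '[0,0,-0.08,0,0,0,0.45, 0.01,-0.04,-0.15,0,0,0,0.45, 0.02,-0.12,-0.189,0,0,0,0.7, 0.034,-0.2,-0.189,0,0,0,0.7, 0.034,-0.28,-0.189,0,0,0,0.7, 0.034,-0.36,-0.189,0,0,0,0.7, 0.034,-0.419,-0.189,0,0,0,0.7, 0.034,-0.419,-0.189,0,0,0,0.7, 0.034,-0.419,-0.189,0,0,0,0.7, 0.034,-0.419,-0.189,0,0,0,0.7]'
python3 - <<'E'
from h import *
snap("wrist","w6"); row(.594,-.0645,.06,187)
print((proj("w6",[[.594,-.0645,.084],[.4965,-.0745,.067],[.5118+.004,.137,.057]])*1.5625).round(0))
a=cv2.imread("pics/w6.png"); cv2.imwrite("pics/w6b.png",cv2.resize(a,(800,600),interpolation=cv2.INTER_CUBIC))
E
```

```text
clock: 11.23
eef_pos: [0.5961, -0.0635, 0.1825]
tool_rot: [-0.056, 0.998, 0.0, -0.0]
ft_force: [-0.6, 0.0, -0.8]
grip_width: 0.06
grasp_force: 0.0
row [0.0045, -0.0031, 0.2452] [0.0003, -0.0001, -0.003]
[[399. 298.]
 [400. 103.]
 [774. 189.]]
```

View pics/w6b.png

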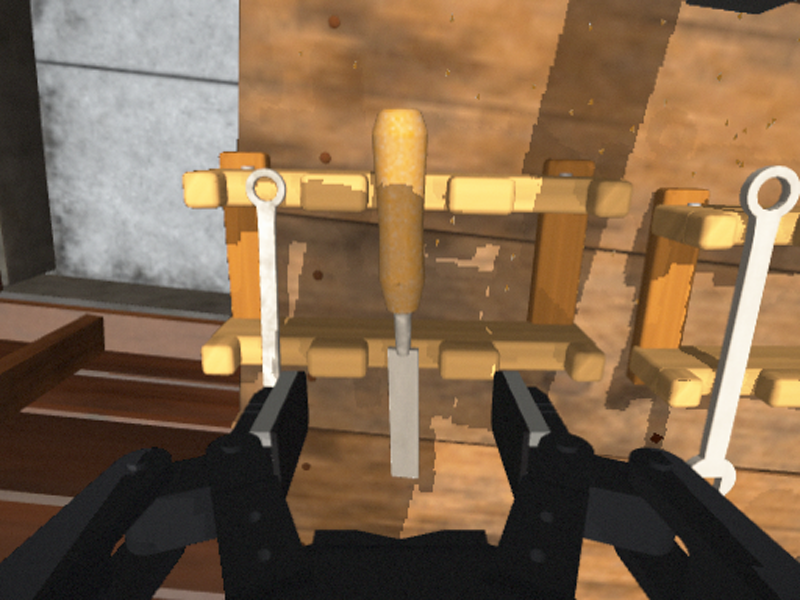

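```bash
python3 -m pendant '[0,-0.001,0.07,0,0,0,0.7, 0,-0.001,0.14,0,0,0,0.7, 0,-0.001,0.2,0,0,0,0.7, 0,-0.001,0.24,0,0,0,0.7, 0,-0.001,0.269,0,0,0,0.7, 0,-0.001,0.269,0,0,0,0, 0,-0.001,0.269,0,0,0,0, 0,-0.001,0.269,0,0,0,0, 0,-0.001,0.269,0,0,0,0, 0,-0.001,0.269,0,0,0,0]'
```

```text
clock: 12.12
eef_pos: [0.5976, -0.064, 0.05]
tool_rot: [-0.056, 0.998, -0.0, 0.002]
ft_force: [0.7, 0.1, 0.1]
grip_width: 0.0229
grasp_force: 58.8
```

Width 22.9 mm suggests the pads sit off the handle's widest height; regrip 9 mm lower.

```bash
python3 -m pendant '[0,0,0,0,0,0,0.6, 0,0,0,0,0,0,0.6, 0,0,0,0,0,0,0.6, 0,0,0.01,0,0,0,0.6, 0,0,0.02,0,0,0,0.6, 0,0,0.02,0,0,0,0, 0,0,0.02,0,0,0,0, 0,0,0.02,0,0,0,0, 0,0,0.02,0,0,0,0, 0,0,0.02,0,0,0,0]'
```

```text
clock: 12.95
eef_pos: [0.5964, -0.0642, 0.0383]
tool_rot: [-0.056, 0.998, 0.0, 0.0]
ft_force: [0.1, 0.2, -0.9]
grip_width: 0.0239
grasp_force: 58.7
```

```bash
python3 -m pendant '[0,0,-0.04,0,0,0,0, 0,0,-0.08,0,0,0,0, 0,0,-0.12,0,0,0,0, 0,0,-0.16,0,0,0,0, 0,0,-0.2,0,0,0,0, 0,0.05,-0.22,0,0,0,0, 0,0.12,-0.22,0,0,0,0, 0,0.2,-0.22,0,0,0,0, 0,0.2,-0.22,0,0,0,0, 0,0.2,-0.22,0,0,0,0]'
python3 - <<'E'
from h import *
row(.5858,.2255,.148,186.4)
E
```

```text
clock: 13.78
eef_pos: [0.585, 0.0373, 0.1486]
tool_rot: [-0.058, 0.998, 0.0, 0.0]
ft_force: [-0.3, -1.2, -1.6]
grip_width: 0.0242
grasp_force: 59.1
row [-0.0452, 0.3737, 0.0012] [0.0, 0.0001, 0.0013]
```

```bash
python3 -m pendant '[-0.01,0.07,0,0,0,0.001,0, -0.02,0.14,0,0,0,0.001,0, -0.03,0.21,0,0,0,0.001,0, -0.04,0.28,0,0,0,0.001,0, -0.045,0.34,0,0,0,0.001,0, -0.045,0.374,0,0,0,0.001,0, -0.045,0.374,0,0,0,0.001,0, -0.045,0.374,0,0,0,0.001,0, -0.045,0.374,0,0,0,0.001,0, -0.045,0.374,0,0,0,0.001,0]'
python3 - <<'E'
from h import *
snap("wrist","w7"); row(.5858,.2255,.0385,186.4)
a=cv2.imread("pics/w7.png"); cv2.imwrite("pics/w7b.png",cv2.resize(a,(800,600),interpolation=cv2.INTER_CUBIC))
E
```

```text
clock: 14.62
eef_pos: [0.5871, 0.2217, 0.1484]
tool_rot: [-0.053, 0.999, -0.0, -0.0]
ft_force: [-1.0, -0.6, -1.9]
grip_width: 0.0239
grasp_force: 59.2
row [0.0019, 0.0079, 0.22] [-0.0001, 0.0, -0.0018]
```

View pics/w7b.png

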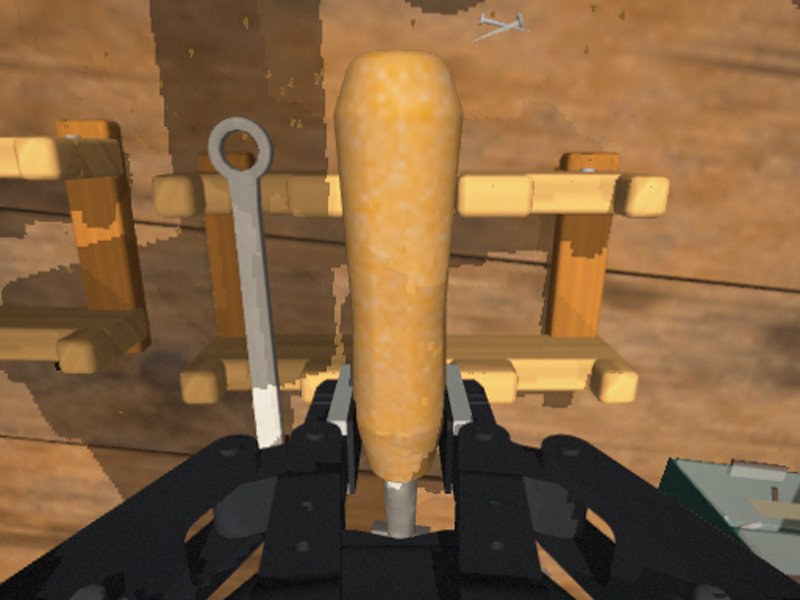

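```bash
python3 -m pendant '[0.001,0.009,0.06,0,0,-0.001,0, 0.001,0.009,0.12,0,0,-0.001,0, 0.001,0.009,0.16,0,0,-0.001,0, 0.001,0.009,0.19,0,0,-0.001,0, 0.001,0.009,0.205,0,0,-0.001,0, 0.001,0.009,0.212,0,0,-0.001,0, 0.001,0.009,0.218,0,0,-0.001,0, 0.001,0.009,0.218,0,0,-0.001,0, 0.001,0.009,0.218,0,0,-0.001,0, 0.001,0.009,0.218,0,0,-0.001,0]'
```

```text
clock: 15.5
eef_pos: [0.5868, 0.2282, 0.0408]
tool_rot: [-0.056, 0.998, 0.0, 0.001]
ft_force: [0.3, -0.0, -0.5]
grip_width: 0.0237
grasp_force: 59.2
```

```bash
python3 -m pendant '[0,-0.003,0.002,0,0,0,0, 0,-0.003,0.004,0,0,0,0, 0,-0.003,0.006,0,0,0,0, 0,-0.003,0.006,0,0,0,0, 0,-0.003,0.006,0,0,0,0.35, 0,-0.003,0.006,0,0,0,0.5, 0,-0.003,0.006,0,0,0,0.6, 0,-0.003,0.006,0,0,0,0.6, 0,-0.003,-0.05,0,0,0,0.6, 0,-0.003,-0.12,0,0,0,0.6]'
python3 - <<'E'
from h import *
row(.6010,-.1425,.18,183.5)
E
```

```text
clock: 16.33
eef_pos: [0.5829, 0.2253, 0.0959]
tool_rot: [-0.056, 0.998, -0.001, -0.004]
ft_force: [0.5, -0.3, -0.0]
grip_width: 0.0515
grasp_force: 0.0
row [0.0475, -0.7354, -0.1661] [-0.0008, -0.0028, 0.0161]
```

Now to the small spanner, in two calls.

```bash
python3 -m pendant '[0,0,-0.08,0,0,0,0.6, 0.01,-0.04,-0.15,0,0,0,0.6, 0.01,-0.11,-0.166,0,0,0,0.6, 0.01,-0.18,-0.166,0,0,0.005,0.6, 0.02,-0.26,-0.166,0,0,0.01,0.6, 0.03,-0.34,-0.166,0,0,0.016,0.5, 0.03,-0.42,-0.166,0,0,0.016,0.5, 0.04,-0.5,-0.166,0,0,0.016,0.5, 0.04,-0.55,-0.166,0,0,0.016,0.5, 0.04,-0.55,-0.166,0,0,0.016,0.5]'
python3 -m pendant '[0.002,-0.06,0,0,0,0,0.5, 0.004,-0.12,0,0,0,0,0.5, 0.007,-0.185,0,0,0,0,0.5, 0.007,-0.185,0,0,0,0,0.5, 0.007,-0.185,0,0,0,0,0.5, 0.007,-0.185,0,0,0,0,0.5, 0.007,-0.185,0,0,0,0,0.5, 0.007,-0.185,0,0,0,0,0.5, 0.007,-0.185,0,0,0,0,0.5, 0.007,-0.185,0,0,0,0,0.5]'
python3 - <<'E'
from h import *
snap("wrist","w8"); row(.601,-.1425,.0365,183.5); row(.601,-.1425,.18,183.5)
print((proj("w8",[[.601,-.1425,.055],[.547,-.145,.055],[.696,-.137,.055]])*1.5625).round(0))
a=cv2.imread("pics/w8.png"); cv2.imwrite("pics/w8b.png",cv2.resize(a,(800,600),interpolation=cv2.INTER_CUBIC))
E
```

```text
clock: 17.17
eef_pos: [0.5968, -0.0546, 0.1822]
tool_rot: [-0.027, 1.0, -0.001, 0.0]
ft_force: [-0.4, 0.6, 1.3]
grip_width: 0.0429
grasp_force: 0.0
clock: 18.0
eef_pos: [0.5991, -0.1407, 0.1825]
tool_rot: [-0.031, 1.0, 0.0, 0.0]
ft_force: [0.3, -0.4, -0.1]
grip_width: 0.0428
grasp_force: 0.0
row [-0.0036, -0.0036, 0.292] [0.0001, 0.0001, 0.0005]
row [-0.0037, -0.0035, 0.005] [0.0001, 0.0001, 0.0005]
[[397. 290.]
 [398. 197.]
 [396. 430.]]
```

View pics/w8b.png

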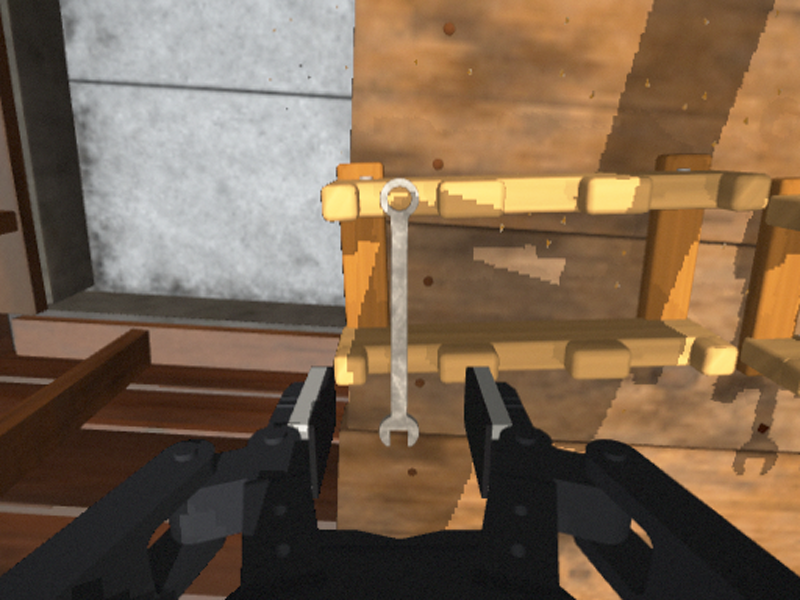

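Small spanner centred (ring (400,197), fork (399,435)). Descend and grip.

```bash
python3 -m pendant '[-0.002,-0.001,0.07,0,0,0,0.5, -0.002,-0.001,0.14,0,0,0,0.5, -0.002,-0.001,0.21,0,0,0,0.5, -0.002,-0.001,0.26,0,0,0,0.5, -0.002,-0.001,0.294,0,0,0,0.5, -0.002,-0.001,0.294,0,0,0,0.5, -0.002,-0.001,0.294,0,0,0,0, -0.002,-0.001,0.294,0,0,0,0, -0.002,-0.001,0.294,0,0,0,0, -0.002,-0.001,0.294,0,0,0,0]'
```

```text
clock: 18.88
eef_pos: [0.6017, -0.1424, 0.0377]
tool_rot: [-0.031, 1.0, -0.0, 0.002]
ft_force: [0.1, -0.3, 2.8]
grip_width: 0.0089
grasp_force: 58.8
```

```bash
python3 -m pendant '[0,0,-0.04,0,0,0,0, 0,0,-0.08,0,0,0,0, 0,0,-0.12,0,0,0,0, 0,0,-0.16,0,0,0,0, 0,0,-0.2,0,0,0,0, 0,0.05,-0.24,0,0,0,0, 0,0.12,-0.24,0,0,0,0, 0,0.2,-0.24,0,0,0,0, 0,0.2,-0.24,0,0,0,0, 0,0.2,-0.24,0,0,0,0]'
python3 - <<'E'
from h import *
row(.569,.3055,.157,186.4)
E
```

```text
clock: 19.72
eef_pos: [0.5941, -0.0401, 0.1568]
tool_rot: [-0.033, 0.999, -0.0, 0.001]
ft_force: [0.5, 0.1, 0.1]
grip_width: 0.0088
grasp_force: 58.8
row [0.0048, 0.6931, -0.0006] [-0.0001, 0.0007, -0.0147]
```

```bash
python3 -m pendant '[0,0.07,0,0,0,0,0, 0,0.14,0,0,0,0,0, 0,0.21,0,0,0,0,0, 0,0.28,0,0,0,-0.005,0, 0,0.35,0,0,0,-0.01,0, 0.002,0.42,0,0,0,-0.015,0, 0.005,0.49,0,0,0,-0.015,0, 0.005,0.56,0,0,0,-0.015,0, 0.005,0.63,0,0,0,-0.015,0, 0.005,0.693,0,0,0,-0.015,0]'
python3 -m pendant '[0,0,0,0,0,0,0, 0,0,0,0,0,0,0, 0,0,0,0,0,0,0, 0,0,0,0,0,0,0, 0,0,0,0,0,0,0, 0,0,0,0,0,0,0, 0,0,0,0,0,0,0, 0,0,0,0,0,0,0, 0,0,0,0,0,0,0, 0,0,0,0,0,0,0]'
python3 - <<'E'
from h import *
snap("wrist","w9"); row(.569,.3055,.0385,186.4)
a=cv2.imread("pics/w9.png"); cv2.imwrite("pics/w9b.png",cv2.resize(a,(800,600),interpolation=cv2.INTER_CUBIC))
E
```

```text
clock: 20.55
eef_pos: [0.5706, 0.3044, 0.156]
tool_rot: [-0.054, 0.999, 0.0, 0.001]
ft_force: [0.9, -0.5, -0.7]
grip_width: 0.0086
grasp_force: 58.8
clock: 21.38
eef_pos: [0.5701, 0.3033, 0.1556]
tool_rot: [-0.054, 0.999, 0.0, 0.0]
ft_force: [0.6, 0.8, -0.4]
grip_width: 0.0087
grasp_force: 58.9
row [0.0018, 0.0045, 0.2341] [0.0001, 0.0001, -0.001]
```

View pics/w9b.png

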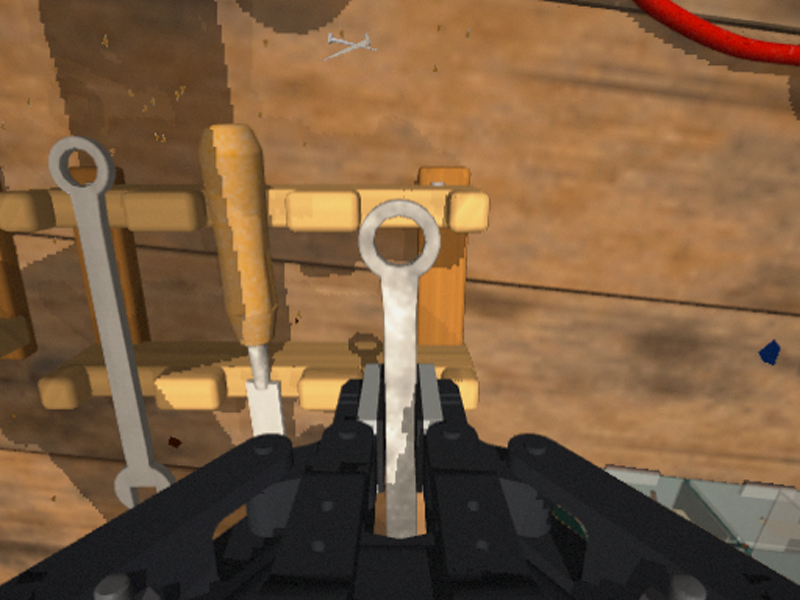

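```bash
python3 -m pendant '[0.001,0.004,0.07,0,0,-0.001,0, 0.001,0.004,0.14,0,0,-0.001,0, 0.001,0.004,0.18,0,0,-0.001,0, 0.001,0.004,0.21,0,0,-0.001,0, 0.001,0.004,0.222,0,0,-0.001,0, 0.001,0.004,0.229,0,0,-0.001,0, 0.001,0.004,0.234,0,0,-0.001,0, 0.001,0.004,0.234,0,0,-0.001,0, 0.001,0.004,0.234,0,0,-0.001,0, 0.001,0.004,0.234,0,0,-0.001,0]'
```

```text
clock: 22.27
eef_pos: [0.5703, 0.3058, 0.0399]
tool_rot: [-0.056, 0.998, 0.001, 0.001]
ft_force: [0.4, 0.4, -0.5]
grip_width: 0.0089
grasp_force: 58.9
```

```bash
python3 -m pendant '[0,0,0.002,0,0,0,0, 0,0,0.004,0,0,0,0, 0,0,0.004,0,0,0,0, 0,0,0.004,0,0,0,0, 0,0,0.004,0,0,0,0.12, 0,0,0.004,0,0,0,0.2, 0,0,0.004,0,0,0,0.35, 0,0,0.004,0,0,0,0.4, 0,0,-0.04,0,0,0,0.4, 0,0,-0.1,0,0,0,0.4]'
python3 -m pendant '[0,0,-0.08,0,0,0,0.4, 0,0,-0.16,0,0,0,0.4, 0.02,-0.04,-0.24,0,0,0,0.4, 0.04,-0.08,-0.32,0,0,0,0.4, 0.06,-0.14,-0.36,0,0,0,0.4, 0.08,-0.16,-0.36,0,0,0,0.4, 0.08,-0.16,-0.36,0,0,0,0.4, 0.08,-0.16,-0.36,0,0,0,0.4, 0.08,-0.16,-0.36,0,0,0,0.4, 0.08,-0.16,-0.36,0,0,0,0.4]'
python3 - <<'E'
from h import *
snap("wrist","w10")
a=cv2.imread("pics/w10.png"); cv2.imwrite("pics/w10b.png",cv2.resize(a,(800,600),interpolation=cv2.INTER_CUBIC))
E
```

```text
clock: 23.1
eef_pos: [0.5664, 0.3038, 0.0846]
tool_rot: [-0.056, 0.998, -0.002, -0.004]
ft_force: [0.6, -0.4, 0.4]
grip_width: 0.0345
grasp_force: 0.0
clock: 23.93
eef_pos: [0.5382, 0.222, 0.2667]
tool_rot: [-0.056, 0.998, -0.0, -0.001]
ft_force: [-0.2, -0.1, -0.0]
grip_width: 0.0341
grasp_force: 0.0
```

View pics/w10b.png

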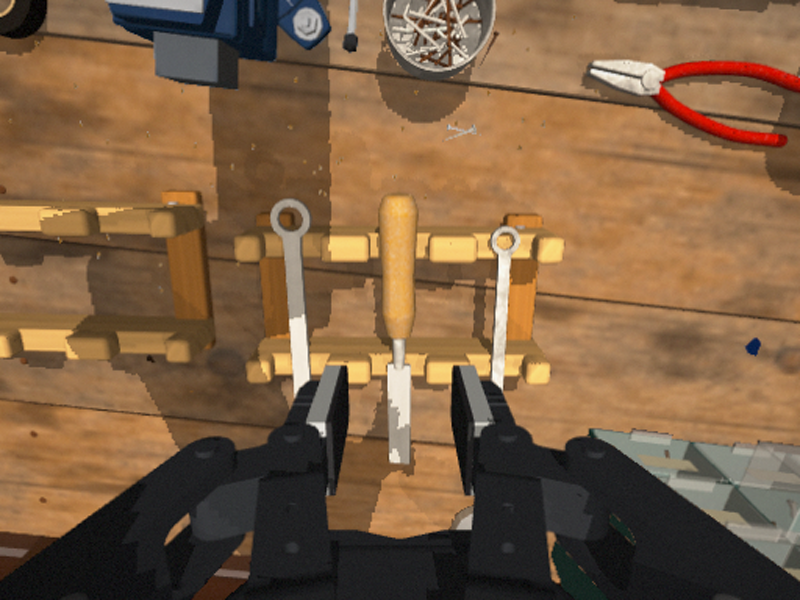

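All three tools lie straight in their notches (big spanner at (290,215) is the right end, chisel (398,200) the middle, small spanner (505,240) the left end). The gripper is clear and the tin and pliers look untouched.

```bash
python3 -c "
from workcell import bot
print(bot.job_done())"
```

```text
the job is handed in; nothing more can be done
None
```

I moved all three tools to the empty rest in reverse order (big spanner right, chisel middle, small spanner left). In the last picture they lie straight in their notches, let go, with the robot clear; the job was handed in at about 24 s, and the judge's result wasn't shown.

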